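# Push a bearing housing into its assembly corner

## Task

Push the loose bearing housing across the bench, without picking it up, until its long side lies flat against the steel fence and its end is right up against the stop block on the fence (either side of the stop will do), then move the robot clear of it. Keep the housing standing on its foot on the bench all the time and leave the coupling hub, bottle, bin and wrench where they are.

Things in the scene. Friction and masses are not known exactly. Their poses are not given: they have to be found in the camera images.
- housing: loose pillow-block bearing housing, plain grey, about 0.6 kg, symmetrical both ways: foot 110 mm (its y) x 38 mm (its x) x 20 mm high; over its middle a round boss, 54 mm diameter, also 38 mm deep, axis along x at 33 mm height; top at 60 mm. Origin: centre of underside, z up. Slides when pushed. Starts on the robot's side of the fence, left or right of the stop, turned up to about 25 deg
- fence: fixed straight steel bar on the bench, 460 mm (its y) x 25 mm (its x) x 30 mm high, two low bolted lugs behind it. Origin: middle of the working face (long upright face towards the robot) at bench level; x points away from the robot, square to the working face, into the bar; y along the face. Turned by up to 12 degrees
- stop: fixed steel block near the fence's middle, 40 mm wide (its y, along the fence), standing out 50 mm from the working face towards the robot, 30 mm high; on it a strap 40 mm wide, 8 mm thick, reaches over the bar, its bolt head up to 46 mm. Origin: middle of its width, on the working face, at bench level; axes parallel to the fence's. Side faces at y = +20 and -20 mm
- hub: bystander: loose round steel coupling hub, flange 72 mm diameter x 16 mm, neck 44 mm diameter up to 42 mm height, on the other side of the stop from the housing, on the robot's side of the fence. Origin: centre of the underside.
- bottle: bystander: loose white bottle, 60 mm diameter, 130 mm tall, at the left (+y). Origin: centre of the underside.
- bin: bystander: loose blue open bin, 100 x 120 mm, 45 mm high, at the right (-y). Origin: centre of the underside.
- wrench: bystander: loose steel wrench 180 mm long lying flat beyond the fence. Origin: on its underside near its middle.

How it is judged:
At the end, for the whole second after the job is handed in: The housing stands at rest on the bench with its long side within 3 mm of the fence's working face and parallel to it within 0.03 rad, and one end of its foot within about 3 mm of the near side face of the stop (x of housing in the frame of fence between -0.022 and -0.016 m and (y of housing in the frame of stop between 0.0722 and 0.0782 m or y of housing in the frame of stop between -0.0782 and -0.0722 m) and angle between the y axis of housing and the y axis of fence, either way round below 0.03 rad and angle between housing's own z axis and vertical below 0.05 rad and height (world z) of housing below 0.004 m and linear speed of housing below 0.01 m/s and angular speed of housing below 0.05 rad/s); the robot touches nothing.
It fails at once if the housing is lifted off the bench by more than 8 mm (height (world z) of housing above 0.008 m).
It fails at once if the housing is tipped by more than 0.25 rad (angle between housing's own z axis and vertical above 0.25 rad).
It fails at once if the hub, bottle, bin or wrench is moved by more than 15 mm (distance of any of hub, bottle, bin, wrench from where it was at the start of the episode above 0.015 m).
It also fails if it takes over 51 s, if anything falls off the work surface, if the arm or the gripper's body presses on something with over 40 N, if the wrist force passes 120 N, or if a joint passes its speed limit or range.

## Robot

A 6-joint arm with a two-finger parallel gripper is mounted at the origin on the work surface. World frame = base frame: x ahead of the robot, y to its left, z up, the work surface at z = 0. Lengths are in m, angles in rad, forces in N, time in s.
With the tool pointing down it reaches from about 0.35 to 0.775 m from the base axis. Payload 7.3 kg.
Tool frame: the origin (TCP) lies on the mounting face of the last link; the fingertips stand 178 mm ahead of it and the grasp point (between the pads) lies 159 mm ahead of it (r.hold_point_z is the distance from the TCP to the grasp point, in m); z points along the fingers, y is the line along which they close (so a half turn about z gives the same grasp; the last joint's range is limited). The gripper opens to 92 mm and grips with 3 to 60 N. Pads are 19 mm wide; open, the fingers measure 130 mm over their backs; the gripper's body (75 mm by 190 mm) begins 47 mm behind the grasp point.
Start: joints at [-1.251, 0.342, 1.524, -0, 1.275, -0.146], TCP at [0.236, -0.469, 0.405] pointing down, gripper open.
Joint ranges: [-2.53, 2.53], [-0.77, 2.02], [0.04, 2.7], [-1, 4.14], [0.28, 2.66], [-3.11, 3.11]. Speed limits (rad/s): [2.57, 2.57, 3.14, 3.14, 3.14, 3.14].

## Interface

Orientations are given as [roll, pitch, yaw] about the fixed x, y, z axes, in that order (R = Rz(yaw) Ry(pitch) Rx(roll)).
In Python, from bench import r gives the robot as it stands.
- The arm moves only by the shell command python3 -m crank 'ROWS' [FORCE]. ROWS is JSON, a list of rows, each a list of 3 entries, a list of its own where there are three numbers: the shift along the tool's x, y, z in m, then the turn, a rotation vector about the tool's x, y, z in degrees, then the finger opening in m, from 0 to 0.0918. In form: [[[x, y, z], [wx, wy, wz], jaw], ...]. A call has 1 to 12 rows; each row is the pose to reach, as a shift and turn from the pose commanded when the call began, along the tool's axes at that moment; what a row does not reach only later rows make up. A row lasts 1/8 s, in which the tool goes at most 62.5 mm and 10.7 degrees, less where a joint would pass 70% of its speed; a pose out of reach is approached as far as the arm can. A call with a gripper value outside its range is refused whole. The fingers move at their own pace and stop on an object; FORCE is the grip in N (left out, the last holds). Time passes only in rows, so rows that repeat a pose let the fingers close. It gives the time, the measured TCP pose, the force, the opening and the grip force at its end, in the units of the state.
- r.observe(): the state, without advancing time (a new reading comes with each control period).
- r.capture(name): name is "side" or "top" or "wrist"; returns a dict with "color" (420x560x3 uint8, red, green, blue), "fov_y" (degrees; the focal length in pixels is half the picture's height over the tangent of half this angle, whatever the lens; pixels are square), "cx", "cy" (the principal point, pixels), "R" (3x3) and "t" (3): a world point X has camera coordinates R X + t. Camera axes: x right, y down, z forward; pixel columns grow to the right and rows downward; lengths in m; the calibration is good to about 2 mm. A picture is of the moment at which its call begins. There is no depth.
- r.job_done(): hands the job in; it is judged then, once.
The state is a dict: "t": time; "q": joint angles; "joint_velocities": joint speeds; "joint_efforts": joint torques, N m; "tool_pos": TCP position; "eef_rot": TCP orientation; "wrist_force": force on the tool from outside, world axes, zero at the start; "torque": the same for the moment, N m; "opening": finger opening in m; "grip_force": force on a finger pad.
Only numpy, scipy, OpenCV 4.12 (cv2) and the standard library are available. Lean on these libraries where they do the work, as an engineer would, in place of code of your own. Each camera call takes 0.05 s, during which the arm holds its last target. There are 200 camera calls.

## Working session

There is one attempt and no reset: what is moved stays moved. The work goes in short steps, Python scripts to look and compute and a shell command to move; the robot and the scene stay as the last step left them, time stands still between calls to the robot, and variables do not carry over. Pictures are saved under pics/ and viewed, at most 11 in all, crops included, and the job is handed in when it is done.

```bash
mkdir -p pics; ls; python3 - <<'E'
from bench import r
import cv2,numpy as np
s=r.observe();print(s['t'],s['tool_pos'],s['eef_rot'],s['opening'])
for n in("top","side"):
    c=r.capture(n);cv2.imwrite(f"pics/{n}0.png",c["color"][:,:,::-1])
    print(n,c["fov_y"],c["cx"],c["cy"],np.round(c["R"],3).tolist(),np.round(c["t"],3))
E
```

```text
pics
0.0 [ 0.23575618 -0.46892833  0.40404338] [-3.14008049e+00 -2.10094864e-04  4.65768811e-01] 0.0918242893148705
top 55.72498096718846 280.68599195301414 208.0264712674722 [[0.003, -1.0, -0.012], [-0.998, -0.003, -0.058], [0.058, 0.013, -0.998]] [-0.004  0.57   1.026]
side 44.475973725433924 267.6515302841729 202.61681024304764 [[0.997, -0.075, -0.004], [-0.046, -0.571, -0.82], [0.059, 0.818, -0.573]] [-0.569  0.055  1.557]
```

View pics/top0.png

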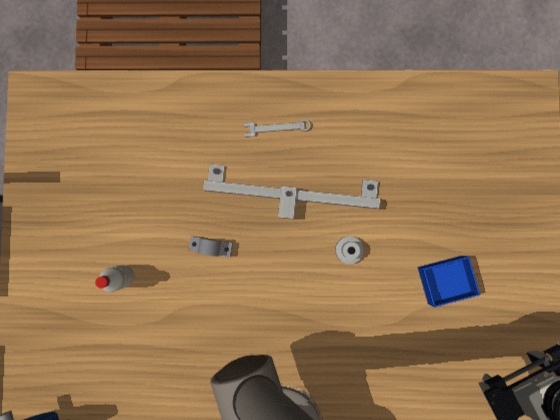

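View pics/side0.png

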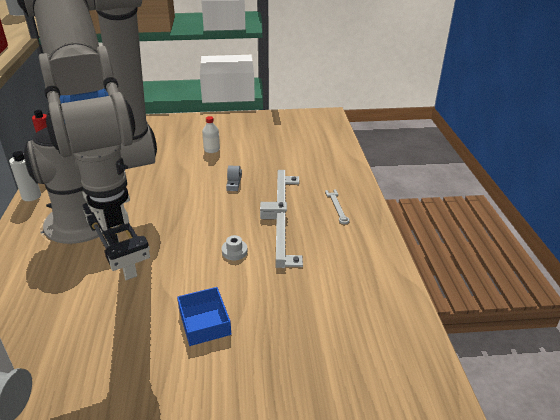

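The top view shows the housing at about (211,246), the fence face running from (204,190) to (380,208), the stop at (288,203) and the hub at (350,250). The side view agrees: the housing is on the +y side of the stop and the way to the fence is clear.

```bash
cat > h.py <<'E'
from bench import r
import cv2,numpy as np
from scipy.spatial.transform import Rotation as Ro
def ray(c,uv,z):
    uv=np.atleast_2d(uv).astype(float);f=c["color"].shape[0]/2/np.tan(np.radians(c["fov_y"]/2))
    d=np.c_[(uv[:,0]-c["cx"])/f,(uv[:,1]-c["cy"])/f,np.ones(len(uv))]@np.array(c["R"])
    o=-np.array(c["R"]).T@np.array(c["t"]);return o+d*((z-o[2])/d[:,2])[:,None]
def delta(pos,yaw):  # shift in tool axes and rotvec deg to reach TCP pos, tool down with tool y at world angle yaw+90
    s=r.observe();R=Ro.from_euler("xyz",s["eef_rot"]);G=Ro.from_euler("xyz",[np.pi,0,yaw])
    return np.round(R.inv().apply(np.array(pos)-s["tool_pos"]),4),np.round(np.degrees((R.inv()*G).as_rotvec()),2)
E
python3 - <<'E'
from h import *
c=r.capture("top")
for n,u,z in [("fenceL",(204,189),.03),("fenceR",(380,208),.03),("stopfront",(287,217),.03),("h end L",(190,244),.02),("h end R",(231,249),.02),("hub",(350,250),.04)]:
    print(n,ray(c,u,z).round(3))
print(delta([.47,.10,.40],0))
for y in(0,-1.57,1.57): print(y,delta([.47,.1,.4],y)[1])
w=r.capture("wrist");print(w["fov_y"],(-np.array(w["R"]).T@w["t"]).round(3),np.round(w["R"],2).tolist())
E
```

```text
fenceL [[0.619 0.197 0.03 ]]
fenceR [[ 0.57  -0.259  0.03 ]]
stopfront [[ 0.546 -0.019  0.03 ]]
h end L [[0.476 0.233 0.02 ]]
h end R [[0.463 0.126 0.02 ]]
hub [[ 0.463 -0.18   0.04 ]]
(array([ 0.4648, -0.4032,  0.0047]), array([-6.000e-02,  1.000e-02,  2.669e+01]))
0 [-6.000e-02  1.000e-02  2.669e+01]
-1.57 [-5.0000e-02  6.0000e-02  1.1664e+02]
1.57 [-5.000e-02 -4.000e-02 -6.327e+01]
65.11834586793188 [ 0.307 -0.431  0.383] [[0.45, -0.89, -0.0], [-0.85, -0.43, 0.3], [-0.27, -0.13, -0.96]]
```

```bash
python3 -m crank '[[[0.509,-0.381,0],[0,0,32.8],0.06],[[0.509,-0.381,0],[0,0,32.8],0.06],[[0.509,-0.381,0],[0,0,32.8],0.06],[[0.509,-0.381,0],[0,0,32.8],0.06],[[0.509,-0.381,0],[0,0,32.8],0.06],[[0.509,-0.381,0],[0,0,32.8],0.06],[[0.509,-0.381,0],[0,0,32.8],0.06],[[0.509,-0.381,0],[0,0,32.8],0.06],[[0.509,-0.381,0],[0,0,32.8],0.06],[[0.509,-0.381,0],[0,0,32.8],0.06],[[0.509,-0.381,0],[0,0,32.8],0.06],[[0.509,-0.381,0],[0,0,32.8],0.06]]'
python3 - <<'E'
from h import *
c=r.capture("wrist");cv2.imwrite("pics/w1.png",c["color"][:,:,::-1]);s=r.observe();print(s["t"],s["tool_pos"],s["eef_rot"])
E
```

```text
t: 1.7
tool_pos: [0.5197, 0.1014, 0.4041]
eef_rot: [3.141, 0.001, -0.104]
wrist_force: [-0.1, 0.0, -0.5]
opening: 0.0602
grip_force: 0.0
1.75 [0.51934906 0.10030873 0.40420963] [ 3.14101010e+00  1.06271204e-03 -1.05183469e-01]
```

View pics/w1.png

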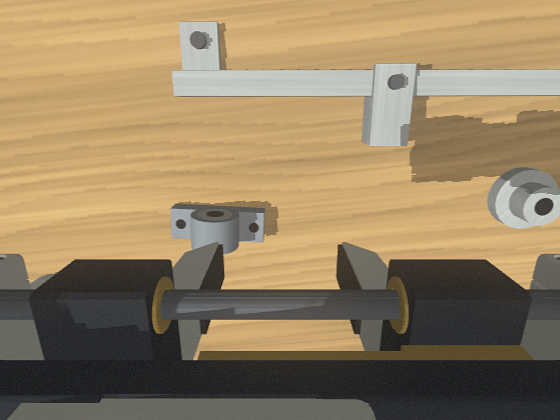

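The wrist view shows the fence's near top edge along row 96 (173 to 560), the stop's left front top corner near (364,143), and the housing foot from (171,204) to (265,242).

```bash
python3 - <<'E'
from h import *
c=r.capture("wrist");im=c["color"]
g=im.astype(int);m=((g.max(2)-g.min(2))<45).astype(np.uint8)
# fence near edge: per-column lowest grey row of bar
e=[]
for u in list(range(225,365,5))+list(range(425,555,5)):
    col=im[80:115,u].astype(int); sat=col.max(1)-col.min(1); k=np.argmax(sat>45) ; e.append((u,80+k))
e=np.array(e);print(e[::8].tolist())
for z in(.03,0):
    P=ray(c,e,z);a=np.polyfit(P[:,1],P[:,0],1);print(z,"x=%.4f%+.4f*y"%(a[1],a[0]),"res",np.abs(P[:,0]-np.polyval(a,P[:,1])).max(), P[:3].round(4).tolist())
cv2.imwrite("pics/w1c.png",cv2.resize(im[50:260,160:440],None,fx=2.8,fy=2.8,interpolation=cv2.INTER_CUBIC)[:,:,::-1])
for n,u,z in [("fenceLend",(173,96),.03),("stop FL",(364,143),.03),("hFL",(171,204),.02),("hFR",(265,208),.02),("hNR",(264,242),.02)]: print(n,ray(c,u,z).round(4))
E
```

```text
[[225, 97], [265, 96], [305, 96], [345, 96], [445, 96], [485, 96], [525, 95]]
0.03 x=0.5951+0.1026*y res 0.0007067093916790501 [[0.6098, 0.1485, 0.03], [0.6102, 0.1432, 0.03], [0.6096, 0.1382, 0.03]]
0 x=0.5956+0.1026*y res 0.0007667681187523145 [[0.6107, 0.1531, 0.0], [0.6111, 0.1475, 0.0], [0.6106, 0.142, 0.0]]
fenceLend [[0.6163 0.201  0.03  ]]
stop FL [[0.5483 0.0088 0.03  ]]
hFL [[0.5004 0.2302 0.02  ]]
hFR [[0.4841 0.1228 0.02  ]]
hNR [[0.4417 0.129  0.02  ]]
```

View pics/w1c.png

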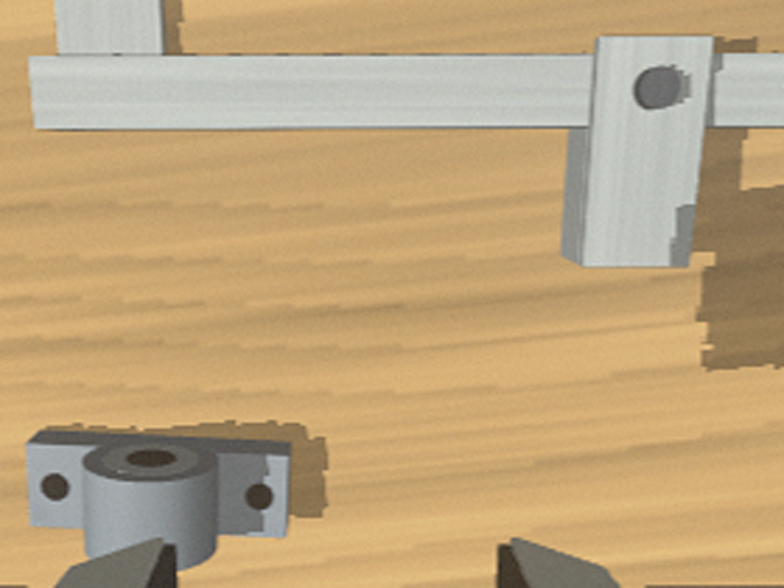

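```bash
python3 - <<'E'
from h import *
c=r.capture("wrist")
th=-np.arctan(.1026);ex=np.array([np.cos(th),np.sin(th)]);ey=np.array([-np.sin(th),np.cos(th)])
P=ray(c,[(170,207.5),(263.6,213),(262.5,241.8),(170.7,237.5)],.02)[:,:2]
print(P.round(4).tolist(),"sides",[np.linalg.norm(P[i]-P[i-1]).round(4) for i in range(4)])
C=P.mean(0);d=P[0]-P[1]+P[3]-P[2];print("C",C.round(4),"th",np.arctan2(-d[0],d[1]),"fence th",th)
S=np.r_[ray(c,(360.7,142.2),0),ray(c,(368.3,145),.038)][:,:2];print("stop corner",S.round(4))
O=np.array([.5953,0])
print("stop corner in fence x,y",[((s-O)@ex,(s-O)@ey) for s in S]);print("housing in fence",(C-O)@ex,(C-O)@ey)
E
```

```text
[[0.4963, 0.2315], [0.4781, 0.1245], [0.442, 0.1302], [0.4593, 0.2384]] sides [np.float64(0.0377), np.float64(0.1086), np.float64(0.0365), np.float64(0.1096)]
C [0.4689 0.1811] th -0.16327657085232064 fence th -0.10224224172536985
stop corner [[0.545  0.0045]
 [0.5466 0.0055]]
stop corner in fence x,y [(np.float64(-0.0504616374413524), np.float64(-0.0006445404558808632)), (np.float64(-0.04897315371891055), np.float64(0.0005018849652104525))]
housing in fence -0.14420232316136725 0.16730235247086964
```

```bash
python3 -m crank '[[[-0.057,-0.037,0],[0,0,0],0.06],[[-0.114,-0.075,0],[0,0,0],0.06],[[-0.114,-0.075,0.03],[0,0,0],0.06],[[-0.114,-0.075,0.08],[0,0,0],0.06],[[-0.114,-0.075,0.13],[0,0,0],0.06],[[-0.114,-0.075,0.17],[0,0,0],0.06],[[-0.114,-0.075,0.20],[0,0,0],0.06],[[-0.114,-0.075,0.218],[0,0,0],0.06],[[-0.114,-0.075,0.218],[0,0,0],0.06],[[-0.114,-0.075,0.218],[0,0,0],0.06]]'
cat >> h.py <<'E'
th=-.1022;ex=np.array([np.cos(th),np.sin(th)]);ey=np.array([-np.sin(th),np.cos(th)]);O=np.array([.5953,0])
def F(p): p=np.atleast_2d(p)[:,:2]-O; return np.c_[p@ex,p@ey].round(4)
def st():
    s=r.observe();print("t",s["t"],"F",F(s["tool_pos"]),"z",s["tool_pos"][2].round(4),"rot",np.round(s["eef_rot"],4),"f",np.round(s["wrist_force"],1))
E
python3 -c "
from h import *
st()"
```

```text
t: 3.1
tool_pos: [0.4145, 0.1861, 0.1875]
eef_rot: [-3.141, -0.001, -0.108]
wrist_force: [1.1, 0.4, -0.2]
opening: 0.0598
grip_force: 0.0
t 3.1 F [[-0.1988  0.1667]] z 0.1875 rot [-3.1413e+00 -1.3000e-03 -1.0780e-01] f [ 1.1  0.4 -0.2]
```

```bash
python3 -m crank '[[[0.010,0,0],[0,0,0],0.06],[[0.020,0,0],[0,0,0],0.06],[[0.028,0,0],[0,0,0],0.06],[[0.036,0,0],[0,0,0],0.06],[[0.045,0,0],[0,0,0],0.06],[[0.054,0,0],[0,0,0],0.06],[[0.063,0,0],[0,0,0],0.06],[[0.072,0,0],[0,0,0],0.06],[[0.081,0,0],[0,0,0],0.06],[[0.090,0,0],[0,0,0],0.06],[[0.099,0,0],[0,0,0],0.06],[[0.108,0,0],[0,0,0],0.06]]'
python3 - <<'E'
from h import *
st();c=r.capture("wrist");cv2.imwrite("pics/w2.png",c["color"][:,:,::-1])
E
```

```text
t: 4.6
tool_pos: [0.5201, 0.1752, 0.1864]
eef_rot: [3.14, 0.007, -0.106]
wrist_force: [-9.6, 1.2, 7.7]
opening: 0.0599
grip_force: 4.9
t 4.6 F [[-0.0927  0.1666]] z 0.1864 rot [ 3.1402  0.0067 -0.1064] f [-9.6  1.2  7.7]
```

View pics/w2.png

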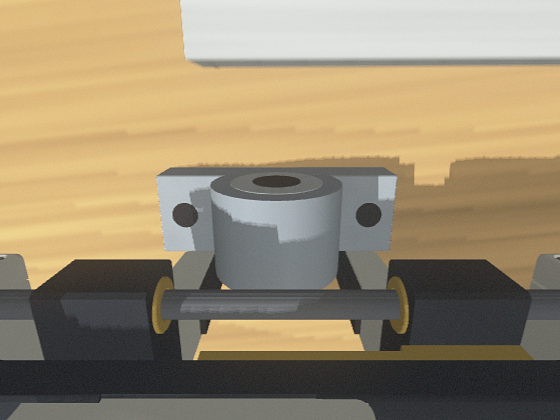

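The housing is now square to the fence: its far edge at row 168 is parallel to the fence edge at row 66, and both fingers are in contact. I'll continue to the fence, slowly.

```bash
python3 -m crank '[[[0.008,0,0],[0,0,0],0.06],[[0.016,0,0],[0,0,0],0.06],[[0.023,0,0],[0,0,0],0.06],[[0.029,0,0],[0,0,0],0.06],[[0.034,0,0],[0,0,0],0.06],[[0.038,0,0],[0,0,0],0.06],[[0.041,0,0],[0,0,0],0.06],[[0.043,0,0],[0,0,0],0.06],[[0.045,0,0],[0,0,0],0.06]]'
python3 -c "
from h import *
st()"
```

```text
t: 5.78
tool_pos: [0.5649, 0.1705, 0.1863]
eef_rot: [3.141, 0.006, -0.106]
wrist_force: [-9.3, 0.7, 4.6]
opening: 0.0603
grip_force: 4.2
t 5.775 F [[-0.0476  0.1665]] z 0.1863 rot [ 3.1405  0.0056 -0.1064] f [-9.3  0.7  4.6]
```

```bash
python3 -m crank '[[[0.001,0,0],[0,0,0],0.06],[[0.002,0,0],[0,0,0],0.06],[[0.003,0,0],[0,0,0],0.06],[[0.004,0,0],[0,0,0],0.06]]'
python3 - <<'E'
from h import *
st();c=r.capture("wrist");cv2.imwrite("pics/w3.png",c["color"][:,:,::-1])
E
```

```text
t: 6.28
tool_pos: [0.5671, 0.1704, 0.1863]
eef_rot: [3.14, 0.012, -0.106]
wrist_force: [-20.4, 1.3, 15.0]
opening: 0.0601
grip_force: 10.0
t 6.275 F [[-0.0455  0.1666]] z 0.1863 rot [ 3.1397  0.0119 -0.1063] f [-20.4   1.3  15. ]
```

View pics/w3.png

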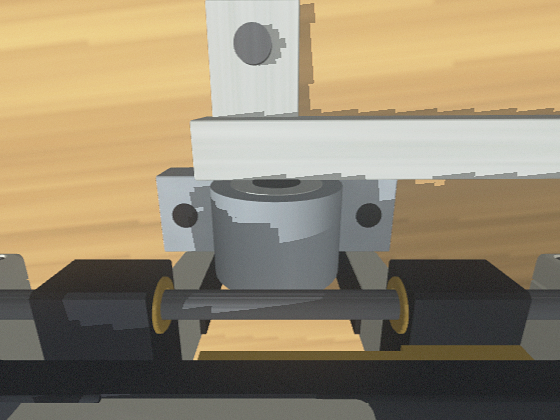

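The housing is against the fence: the force rose to 20 N and the edge stays parallel. Next I'll back off, close the fingers and go round to its left end.

```bash
python3 -m crank '[[[-0.012,0,0],[0,0,0],0.06],[[-0.035,0,0],[0,0,0],0.06],[[-0.035,0,0],[0,0,0],0.06],[[-0.035,0,-0.05],[0,0,0],0.03],[[-0.035,0,-0.08],[0,0,0],0],[[-0.035,-0.045,-0.08],[0,0,0],0],[[-0.035,-0.089,-0.08],[0,0,0],0],[[0.021,-0.089,-0.08],[0,0,0],0],[[0.021,-0.089,-0.06],[0,0,0],0],[[0.021,-0.089,-0.03],[0,0,0],0],[[0.021,-0.089,0],[0,0,0],0],[[0.021,-0.089,0],[0,0,0],0]]'
python3 - <<'E'
from h import *
st();c=r.capture("wrist");cv2.imwrite("pics/w4.png",c["color"][:,:,::-1])
E
```

```text
t: 7.82
tool_pos: [0.6005, 0.2558, 0.1843]
eef_rot: [3.14, 0.004, -0.107]
wrist_force: [-0.3, -0.2, 0.7]
opening: 0.0003
grip_force: 0.0
t 7.825 F [[-0.0209  0.255 ]] z 0.1843 rot [ 3.1398  0.0038 -0.107 ] f [-0.3 -0.2  0.7]
```

View pics/w4.png

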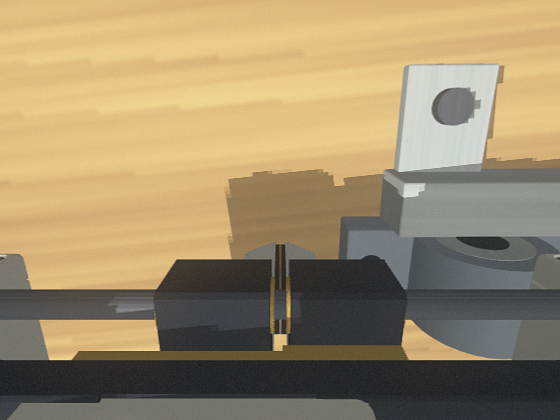

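The closed fingers stand just left of the housing's end: finger edge at column 318, housing end at column 340. They are clear of the fence, so I'll push along it towards the stop.

```bash
python3 -m crank '[[[0,0.008,0],[0,0,0],0],[[0,0.016,0],[0,0,0],0],[[0,0.024,0],[0,0,0],0],[[0,0.032,0],[0,0,0],0],[[0,0.041,0],[0,0,0],0],[[0,0.050,0],[0,0,0],0],[[0,0.059,0],[0,0,0],0],[[0,0.068,0],[0,0,0],0],[[0,0.077,0],[0,0,0],0],[[0,0.086,0],[0,0,0],0],[[0,0.095,0],[0,0,0],0],[[0,0.104,0],[0,0,0],0]]'
python3 - <<'E'
from h import *
st();c=r.capture("wrist");cv2.imwrite("pics/w5.png",c["color"][:,:,::-1])
E
```

```text
t: 9.38
tool_pos: [0.5898, 0.1532, 0.188]
eef_rot: [-3.139, -0.003, -0.107]
wrist_force: [1.1, 7.0, 2.1]
opening: 0.0005
grip_force: 3.0
t 9.375 F [[-0.0211  0.1518]] z 0.188 rot [-3.1392e+00 -2.8000e-03 -1.0700e-01] f [1.1 7.  2.1]
```

View pics/w5.png

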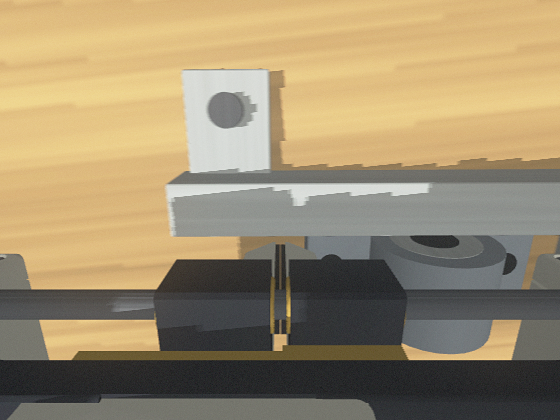

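The housing is sliding along with only 7 N and still lies along the fence. I'll go on in smaller steps to the stop.

```bash
python3 -m crank '[[[0,0.005,0],[0,0,0],0],[[0,0.010,0],[0,0,0],0],[[0,0.014,0],[0,0,0],0],[[0,0.017,0],[0,0,0],0],[[0,0.018,0],[0,0,0],0],[[0,0.019,0],[0,0,0],0],[[0,0.020,0],[0,0,0],0]]'
python3 -c "
from h import *
st()"
```

```text
t: 10.3
tool_pos: [0.5877, 0.1337, 0.1879]
eef_rot: [-3.139, -0.003, -0.107]
wrist_force: [0.4, 7.6, 3.9]
opening: 0.0004
grip_force: 3.7
t 10.3 F [[-0.0212  0.1323]] z 0.1879 rot [-3.1394e+00 -2.7000e-03 -1.0690e-01] f [0.4 7.6 3.9]
```

```bash
python3 -m crank '[[[0,0.001,0],[0,0,0],0],[[0,0.002,0],[0,0,0],0],[[0,0.003,0],[0,0,0],0],[[0,0.004,0],[0,0,0],0]]'
python3 -m crank '[[[0,0.001,0],[0,0,0],0],[[0,0.002,0],[0,0,0],0]]'
```

```text
t: 10.8
tool_pos: [0.5873, 0.1298, 0.1879]
eef_rot: [-3.139, -0.003, -0.107]
wrist_force: [0.6, 6.2, 2.6]
opening: 0.0002
grip_force: 3.7
t: 11.05
tool_pos: [0.5871, 0.1277, 0.1879]
eef_rot: [-3.139, -0.003, -0.107]
wrist_force: [0.3, 7.9, 3.1]
opening: 0.0007
grip_force: 3.7
```

```bash
python3 -m crank '[[[0,0.001,0],[0,0,0],0],[[0,0.002,0],[0,0,0],0]]'
python3 -m crank '[[[0,0.001,0],[0,0,0],0],[[0,0.002,0],[0,0,0],0]]'
python3 - <<'E'
from h import *
st();c=r.capture("wrist");s=r.capture("side")
a=c["color"][180:330,180:560];b=s["color"][140:260,200:320]
a=cv2.resize(a,(760,300));b=cv2.resize(b,(280,280),interpolation=cv2.INTER_CUBIC)
o=np.zeros((590,770,3),np.uint8);o[:300,:760]=a;o[305:585,:280]=b
b=cv2.resize(r.capture("top")["color"][150:270,190:330],(327,280),interpolation=cv2.INTER_CUBIC);o[305:585,300:627]=b
cv2.imwrite("pics/w6.png",o[:,:,::-1])
E
```

```text
t: 11.3
tool_pos: [0.5869, 0.1258, 0.1879]
eef_rot: [-3.139, -0.003, -0.107]
wrist_force: [1.0, 7.2, 3.4]
opening: 0.0005
grip_force: 3.7
t: 11.55
tool_pos: [0.5867, 0.1244, 0.1879]
eef_rot: [-3.138, -0.003, -0.107]
wrist_force: [2.0, 12.6, 2.7]
opening: 0.0001
grip_force: 5.6
t 11.55 F [[-0.0213  0.1228]] z 0.1879 rot [-3.1381e+00 -2.9000e-03 -1.0730e-01] f [ 2.  12.6  2.7]
```

View pics/w6.png

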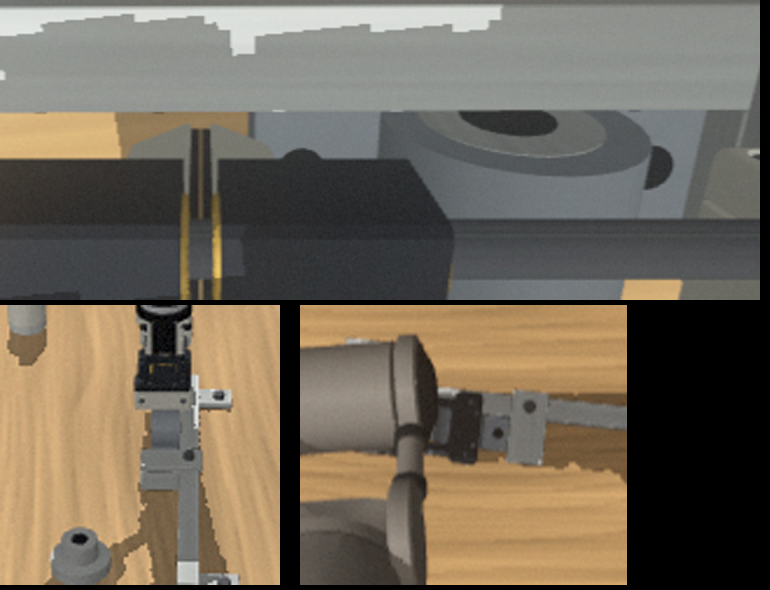

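The housing's end meets the stop in all three views (around column 700 in the wrist crop), and the force has started to rise. I'll press 2 mm more to confirm contact.

```bash
python3 -m crank '[[[0,0.001,0],[0,0,0],0],[[0,0.002,0],[0,0,0],0]]'; python3 -c "
from h import *
st()"
```

```text
t: 11.95
tool_pos: [0.5865, 0.1237, 0.188]
eef_rot: [-3.136, -0.004, -0.107]
wrist_force: [1.5, 20.7, 1.1]
opening: 0.0007
grip_force: 7.9
t 11.95 F [[-0.0213  0.1222]] z 0.188 rot [-3.1357 -0.0035 -0.1074] f [ 1.5 20.7  1.1]
```

The housing is firm against the stop at 21 N. Next I'll retreat, go behind the long side and square it with a two-finger push on the fence.

```bash
python3 -m crank '[[[0,-0.010,0],[0,0,0],0],[[0,-0.030,0],[0,0,0],0],[[0,-0.030,0],[0,0,0],0],[[0,-0.030,-0.05],[0,0,0],0],[[0,-0.030,-0.08],[0,0,0],0.02],[[-0.05,-0.030,-0.08],[0,0,0],0.05],[[-0.066,0.01,-0.08],[0,0,0],0.05],[[-0.066,0.061,-0.08],[0,0,0],0.05],[[-0.066,0.061,-0.08],[0,0,0],0.05],[[-0.066,0.061,-0.05],[0,0,0],0.05],[[-0.066,0.061,-0.01],[0,0,0],0.05],[[-0.066,0.061,0],[0,0,0],0.05]]'
python3 - <<'E'
from h import *
st();c=r.capture("wrist");cv2.imwrite("pics/w7.png",c["color"][:,:,::-1])
E
```

```text
t: 13.45
tool_pos: [0.5133, 0.0678, 0.1847]
eef_rot: [3.141, 0.004, -0.106]
wrist_force: [0.7, -1.0, 0.3]
opening: 0.0498
grip_force: 0.0
t 13.45 F [[-0.0885  0.0591]] z 0.1847 rot [ 3.1411  0.0043 -0.1063] f [ 0.7 -1.   0.3]
```

View pics/w7.png

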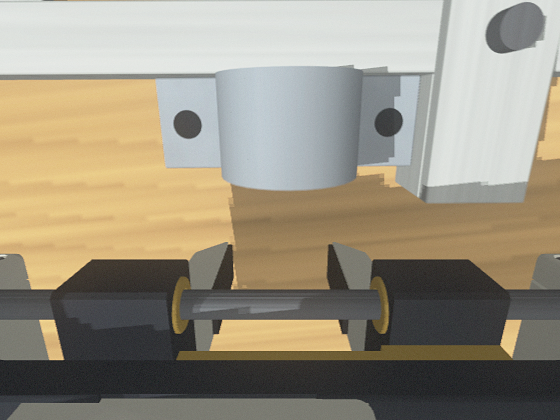

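The housing sits in the corner: its near edge is level at rows 166–167 and its right end is at the stop's foot near (412,166). A final squaring push follows.

```bash
python3 -m crank '[[[0.010,0,0],[0,0,0],0.05],[[0.020,0,0],[0,0,0],0.05],[[0.029,0,0],[0,0,0],0.05],[[0.035,0,0],[0,0,0],0.05],[[0.038,0,0],[0,0,0],0.05],[[0.040,0,0],[0,0,0],0.05],[[0.042,0,0],[0,0,0],0.05],[[0.043,0,0],[0,0,0],0.05],[[0.044,0,0],[0,0,0],0.05]]'; python3 -c "
from h import *
st()"
```

```text
t: 14.62
tool_pos: [0.5554, 0.0631, 0.1864]
eef_rot: [3.141, 0.008, -0.106]
wrist_force: [-12.6, 1.1, 11.6]
opening: 0.0501
grip_force: 6.6
t 14.625 F [[-0.0461  0.0587]] z 0.1864 rot [ 3.1411  0.008  -0.106 ] f [-12.6   1.1  11.6]
```

```bash
python3 -m crank '[[[0.001,0,0],[0,0,0],0.05],[[0.002,0,0],[0,0,0],0.05],[[0.003,0,0],[0,0,0],0.05],[[0.003,0,0],[0,0,0],0.05]]'; python3 -c "
from h import *
st()"
```

```text
t: 15.12
tool_pos: [0.5565, 0.063, 0.1864]
eef_rot: [3.141, 0.014, -0.106]
wrist_force: [-20.9, 1.5, 16.7]
opening: 0.0498
grip_force: 10.3
t 15.125 F [[-0.045   0.0587]] z 0.1864 rot [ 3.1407  0.0141 -0.1059] f [-20.9   1.5  16.7]
```

```bash
python3 -m crank '[[[-0.004,0,0],[0,0,0],0.05],[[-0.015,0,0],[0,0,0],0.05],[[-0.040,0,0],[0,0,0],0.05],[[-0.040,0,0],[0,0,0],0.05],[[-0.040,0,-0.05],[0,0,0],0.05],[[-0.040,0,-0.10],[0,0,0],0.05],[[-0.02,0,-0.15],[0,0,0],0.05],[[0,0,-0.15],[0,0,0],0.05],[[0,0,-0.15],[0,0,0],0.05]]'
python3 - <<'E'
from h import *
st();c=r.capture("wrist");cv2.imwrite("pics/w8.png",cv2.resize(c["color"][60:280,140:440],(800,587),interpolation=cv2.INTER_CUBIC)[:,:,::-1])
E
```

```text
t: 16.25
tool_pos: [0.5618, 0.0621, 0.3372]
eef_rot: [-3.142, -0.003, -0.107]
wrist_force: [-0.1, 0.1, -1.0]
opening: 0.05
grip_force: 0.0
t 16.25 F [[-0.0396  0.0583]] z 0.3372 rot [-3.1415e+00 -2.6000e-03 -1.0710e-01] f [-0.1  0.1 -1. ]
```

View pics/w8.png

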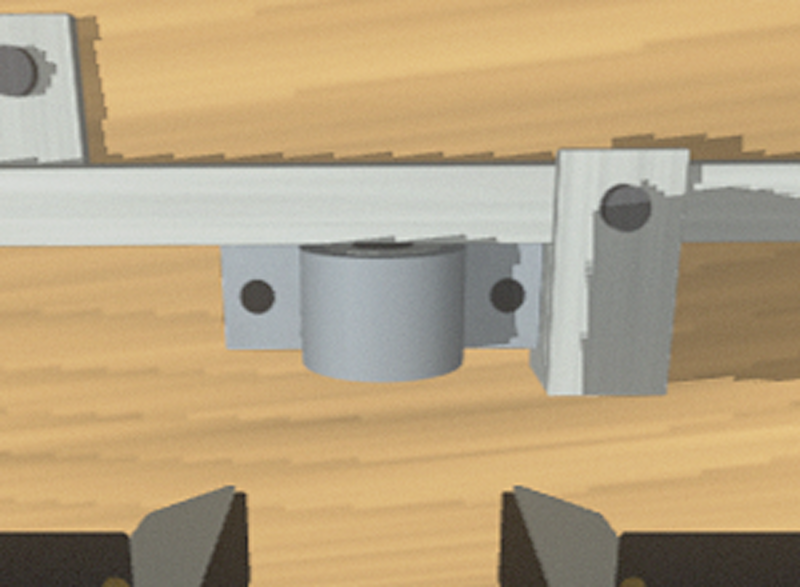

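```bash
python3 - <<'E'
from h import *
c=r.capture("wrist");p=lambda u,v:(140+u*.375,60+v*.375)
print("near edge L,R",F(ray(c,[p(228,348),p(535,348)],.02)))
print("fence edge",F(ray(c,[p(10,246),p(550,243)],.03)))
print("stop FL z.038, FR",F(ray(c,[p(548,394),p(666,394)],.038)))
E
```

```text
near edge L,R [[-0.0385  0.1104]
 [-0.039   0.0036]]
fence edge [[-0.0013  0.1775]
 [-0.0012  0.0024]]
stop FL z.038, FR [[-0.0501  0.0019]
 [-0.0502 -0.0373]]
```

The measurements agree: the housing's near edge is 37.5 mm from the fence face (38 expected), it is parallel, and its end is at the stop. The robot is clear.

```bash
python3 -c "
from bench import r
print(r.job_done())"
```

```text
the job is handed in; nothing more can be done
None
```

I pushed the housing flat against the fence and up against the left (+y) side of the stop, moved the robot clear and handed the job in after about 16 s; the hand-in gave no verdict.

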